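# Lever open the filter wheel cover

### The job

Pick up the pry blade from the black mat, put it into the notch under the front edge of the filter wheel housing's blue cover, and lever the cover open with the blade until it stands at least 45 degrees open; do not touch the cover with the gripper or arm. Then lay the blade back down flat on the mat (set it down, do not drop it) and let go, leaving the bottles and dishes where they are.

Things in the scene. Friction and masses are not known exactly. Their poses are not given: they have to be found in the camera images.
- housing: Grey open-topped filter wheel housing, fixed, 150 (x) x 170 (y) x 60 (z) mm, walls 6 mm; origin at the centre of its underside. Its front wall (outer face 75 mm from the origin, own -x side) faces roughly to the robot (yaw within 0.3 rad). Stands left or right, the mat on the other side.
- notch (a point): Middle of the pry notch's mouth on the front wall's outer face, 54 mm above the bench. The notch goes through the wall, 80 mm wide (y), open from 48 to 60 mm height, closed above by the cover; a yellow stripe marks the wall below it. The blade goes in level along the housing's +x; inside it is free for 25 mm or more past the face.
- cover (a joint): Hinge of the blue cover: 0 closed, grows as the front edge rises, stop at 1.75 rad. The cover is a plate 154 x 170 x 6 mm, 0.16 kg, hinged along y at the top of the rear wall. The hinge is stiff (about 0.2 N m of friction: 2 to 4 N up at the front edge moves it); the cover stays at whatever angle it is left.
- cover_lip (a point): Middle of the cover's front lower edge, on the cover and moving with it. Closed: 60 mm above the bench, 79 mm in front (own -x) of the housing's origin, i.e. 4 mm proud of the front wall. It is 154 mm from the hinge axis. A yellow patch on top of the cover marks it.
- cover_hinge (a point): Middle of the hinge axis, fixed on the housing: 75 mm behind (own +x) the housing's origin, 60 mm above the bench, in the plane of the cover's underside. The axis is the housing's y.
- mat: Black rubber mat, fixed, 240 (x) x 140 (y) x 4 (z) mm; origin at the centre of its underside.
- pry_tool: Pry blade, 175 mm long, about 0.11 kg, lying flat on the mat: orange handle 100 (x) x 20 (y) x 26 (z) mm; from its front end a flat steel blade 75 x 20 x 3 mm at mid height of the handle (13 mm above the tool's underside). Origin at the centre of the handle's underside; +x along the blade, away from the robot at the start (within 0.7 rad); z up.
- tool_grip (a point): Centre of the handle, 13 mm above the tool's underside; the place to grip, across the 20 mm width.
- tool_tip (a point): End of the blade at mid thickness, 125 mm along the tool's +x from tool_grip and at the same height.
- oil_bottle: Small amber bottle with black cap, 44 mm diameter, 85 mm tall, loose; origin at the centre of its underside. Bystander, beyond the gap between mat and housing.
- red_cap_bottle: White bottle with red cap, 60 mm diameter, 125 mm tall, loose; origin at the centre of its underside. Bystander, at the outer left or right.
- dishes: Stack of three whitish clear dishes, 86 mm diameter, 42 mm tall, loose; origin at the centre of the underside. Bystander, at the outer left or right.
Not all that is in view belongs to the job. Of the things like the pry_tool, leave any that is green or red; of the rest the smaller one is meant.

How it is judged (in metres and radians):
On the way, in this order (a step that is already met when the one before it is completed fails the run):
1. the blade lifts the cover: cover more than 0.2 rad open and resting on the blade (value of joint cover above 0.2 rad and contact force between pry_tool and cover above 0.2 N), for 0.1 s.
2. the cover is open by 43 degrees or more, pushed by the blade (value of joint cover above 0.75 rad and contact force between pry_tool and cover above 0.2 N), for 0.05 s.
At the end, for the whole second after the job is handed in: The cover stands still at least 0.75 rad (43 degrees) open; the pry blade lies flat and at rest on the mat (handle centre within the mat's 240 x 140 mm outline and less than 24 mm above the bench, blade tip below 30 mm), released (value of joint cover above 0.75 rad and x of tool_grip in the frame of mat between -0.12 and 0.12 m and y of tool_grip in the frame of mat between -0.07 and 0.07 m and height (world z) of tool_grip below 0.024 m and height (world z) of tool_tip below 0.03 m and contact force between pry_tool and mat above 0.1 N and linear speed of pry_tool below 0.02 m/s and velocity of joint cover between -0.05 and 0.05 rad/s); the robot touches nothing.
It fails at once if gripper or arm touches the cover (over 0.5 N) (contact force between any of the fingers, the arm and cover above 0.5 N).
It fails at once if the pry blade is dropped (not held and faster than 0.8 m/s: a fall of more than 30 mm) (contact force between the fingers and pry_tool below 0.1 N and linear speed of pry_tool above 0.8 m/s).
It fails at once if a bystander is moved by more than 30 mm (distance of any of oil_bottle, red_cap_bottle, dishes from where it was at the start of the episode above 0.03 m).
It also fails if it takes over 59 s, if anything falls off the work surface, if the arm or the gripper's body presses on something with over 40 N, if the wrist force passes 120 N, or if a joint passes its speed limit or range.

### The arm

A 7-joint arm with a two-finger parallel gripper is mounted at the origin on the work surface. World frame = base frame: x ahead of the robot, y to its left, z up, the work surface at z = 0. Lengths are in mm, angles in rad, forces in N, time in s.
With the tool pointing down it reaches from about 425 to 1025 mm from the base axis. Payload 9.4 kg.
Tool frame: the origin (TCP) lies on the centre line of the jaws, within the pads' length; the fingertips stand 19 mm ahead of it and the grasp point (between the pads) is the TCP; x points along the fingers, y is the direction in which the jaws open and shut, and the axes are right-handed (so a half turn about x gives the same grasp; the last joint's range is limited). The gripper opens to 85 mm and grips with 20 to 120 N. Pads are 22 mm wide; open, the fingers measure 114 mm over their backs; the gripper's body (76 mm by 85 mm) begins 54 mm behind the grasp point. The pads swing forward as they close: fully open they stand 13 mm farther back than shut.
Start: joints at [1.029, 0.599, -0.003, 1.599, 0.002, 0.943, -0.08], TCP at [324.969, -648.089, 250.275] pointing down, gripper open.
Joint ranges: [-2.57, 2.57], [-0.35, 1.97], [-1.29, 1.29], [0.11, 2.56], [-1.05, 4.19], [0.11, 1.86], [-2.63, 2.63]. Speed limits (rad/s): [2.22, 2.22, 3.01, 3.01, 3.14, 3.14, 3.14].

### API

Orientations are given as a unit quaternion [x, y, z, w].
In Python, from cell import monitor, grab_frame, get_calibration, finish_job gives the robot as it stands.
- The arm moves only by the shell command python3 -m handwheel 'ROWS' [FORCE]. ROWS is JSON, a list that holds one entry, the list of rows, each a list of 5 numbers: the opening, from -1 (shut) to 1 (fully open), then the shift along the world's x, y, z in cm, then the turn about the world's z in degrees. In form: [[[jaw, dx, dy, dz, spin], ...]]. A call has 1 to 5 rows; each row shifts and turns the commanded pose from where the row before left it; what a row does not reach is not made up. A row lasts 1/10 s, in which the tool goes at most 50 mm and 8.59 degrees, less where a joint would pass 70% of its speed; a pose out of reach is approached as far as the arm can. A call with a gripper value outside its range is refused whole. The fingers move at their own pace and stop on an object; FORCE is the grip in N (left out, the last holds). Time passes only in rows, so rows that do not move let the fingers close. It gives the time, the measured TCP pose, the force and the opening at its end, in the units of the state.
- monitor.get_state(): the state, without advancing time (a new reading comes with each control period).
- grab_frame(name): name is "side" or "top"; returns the picture (420x560x3 uint8, red, green, blue); there is no depth.
- get_calibration(name): a dict with "intrinsics" (3x3 intrinsics, pixels), "eye" and "orientation" of the camera in the world. Camera axes: x right, y down, z forward; pixel columns grow to the right and rows downward; lengths in mm; the calibration is good to about 2 mm. A picture is of the moment at which its call begins. get_calibration takes no time and is no camera call.
- finish_job(): hands the job in, once; it reports no verdict.
The state is a dict: "time_s": time; "joint_pos": joint angles; "qvel": joint speeds; "joint_efforts": joint torques, N m; "tcp_pos": TCP position; "eef_rot": TCP orientation; "ft_force": force on the tool from outside, world axes, zero at the start; "wrist_torque": the same for the moment, N m; "width": finger opening in mm.
Only numpy, scipy, OpenCV 4.12 (cv2) and the standard library are available. Lean on these libraries where they do the work, as an engineer would, in place of code of your own. Each camera call takes 0.05 s, during which the arm holds its last target.

## Working session

There is one attempt and no reset: what is moved stays moved. The work goes in short steps, Python scripts to look and compute and a shell command to move; the robot and the scene stay as the last step left them, time stands still between calls to the robot, and variables do not carry over. Pictures are saved under pics/ and viewed, and the job is handed in when it is done.

```bash
ls; mkdir -p pics; python3 - <<'E'
from cell import monitor, grab_frame, get_calibration
import cv2
print(monitor.get_state())
for n in("side","top"):
    c=get_calibration(n);print(n,c)
    cv2.imwrite(f"pics/{n}0.png",cv2.cvtColor(grab_frame(n),cv2.COLOR_RGB2BGR))
E
```

```text
pics
{'time_s': 0.0, 'joint_pos': array([ 1.02931582,  0.60011096, -0.00253107,  1.60014776,  0.0018138 ,
        0.94291551, -0.07981119]), 'qvel': array([ 1.41462960e-03,  8.53486600e-04, -2.60375154e-04, -7.19026975e-04,
        3.41721186e-04,  7.55368022e-06, -1.61446083e-03]), 'joint_efforts': array([-2.26136258e-04, -7.76453090e+01,  1.56434990e+00, -2.58022535e+01,
        1.22254546e-02,  8.86049325e-03,  2.24843188e-05]), 'tcp_pos': array([ 324.73644101, -647.695659  ,  249.42096874]), 'eef_rot': array([-0.68791101, -0.16339261,  0.68827881, -0.16233783]), 'ft_force': array([-0.80206625,  0.38302051, -0.18482255]), 'wrist_torque': array([ 0.03052044, -0.01838794,  0.0111186 ]), 'width': 85.32819003442242}
side {'intrinsics': array([[494.43313287,   0.        , 281.47562503],
       [  0.        , 494.43313287, 220.43210688],
       [  0.        ,   0.        ,   1.        ]]), 'eye': array([ 116.57521626,  783.93026648, 1098.91202962]), 'orientation': array([-0.27000722,  0.90091368, -0.32453875,  0.10062421])}
top {'intrinsics': array([[380.33808723,   0.        , 275.39171607],
       [  0.        , 380.33808723, 206.54619842],
       [  0.        ,   0.        ,   1.        ]]), 'eye': array([ 397.16625187,   77.41046121, 1104.02380268]), 'orientation': array([-0.70183092,  0.70705174, -0.06090615,  0.0616574 ])}
```

View pics/side0.png

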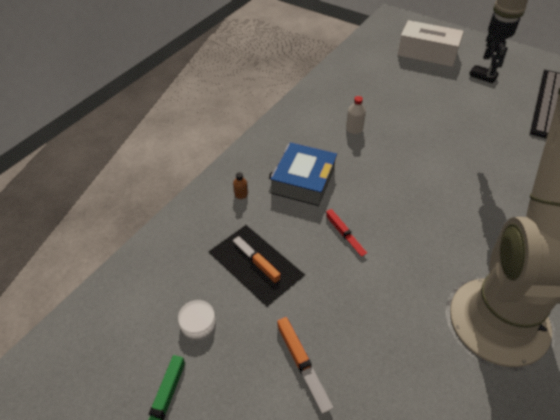

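View pics/top0.png

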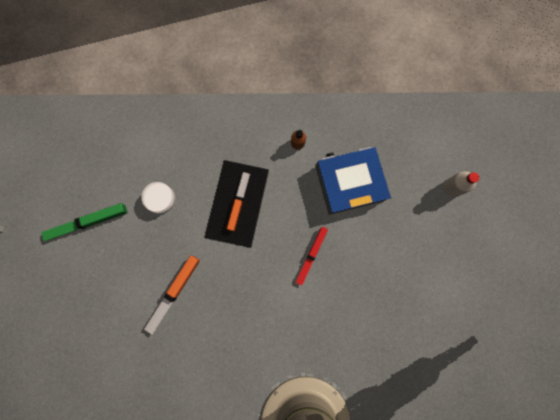

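```bash
cat > h.py <<'E'
import numpy as np, cv2
from scipy.spatial.transform import Rotation as R
from cell import monitor, grab_frame, get_calibration
def ray(n,u,v,z):
    c=get_calibration(n);d=R.from_quat(c["orientation"]).apply(np.linalg.inv(c["intrinsics"])@[u,v,1.])
    e=np.array(c["eye"]);return e+d*(z-e[2])/d[2]
def proj(n,p):
    c=get_calibration(n);q=R.from_quat(c["orientation"]).inv().apply(np.array(p,float)-c["eye"])
    q=np.array(c["intrinsics"])@q;return q[:2]/q[2]
def crop(src,u0,v0,w,h,k,out):
    im=cv2.imread(src)[v0:v0+h,u0:u0+w];cv2.imwrite(out,cv2.resize(im,None,fx=k,fy=k,interpolation=cv2.INTER_CUBIC))
def snap(n,out):cv2.imwrite(out,cv2.cvtColor(grab_frame(n),cv2.COLOR_RGB2BGR))
E
python3 - <<'E'
from h import *
crop("pics/top0.png",195,145,100,110,5,"pics/top0_mat.png")
crop("pics/top0.png",300,130,110,110,5,"pics/top0_house.png")
crop("pics/side0.png",200,135,150,170,3.5,"pics/side0_c.png")
E
```

```text
(no output)
```

View pics/top0_mat.png

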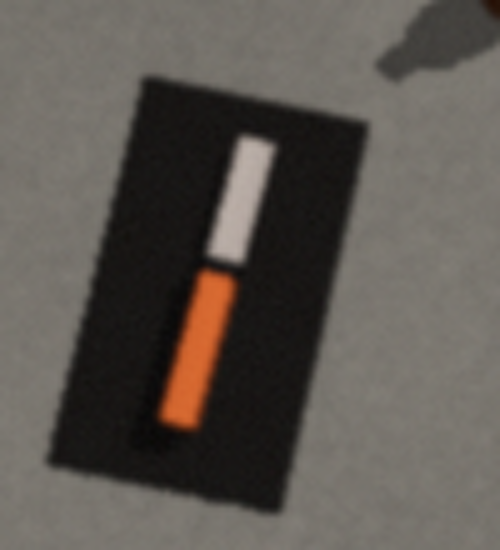

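View pics/top0_house.png

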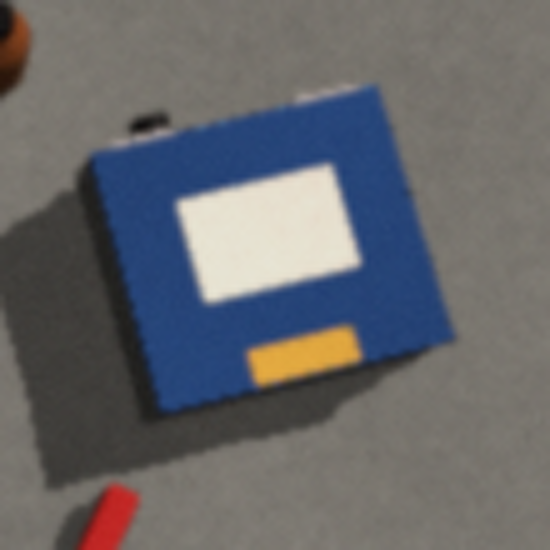

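View pics/side0_c.png

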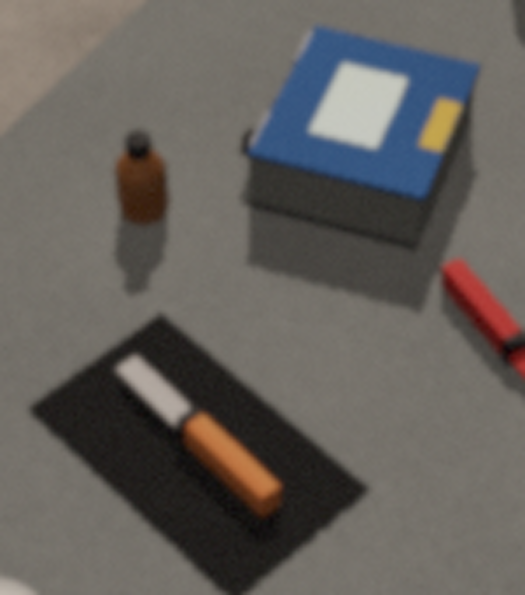

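```bash
python3 - <<'E'
from h import *
np.set_printoptions(precision=1,suppress=True)
T=lambda o,p,z:ray("top",o[0]+(p[0]+.5)/5-.5,o[1]+(p[1]+.5)/5-.5,z)
def rect(P):
    c=P.mean(0);e=[np.linalg.norm(P[i]-P[(i+1)%4])for i in range(4)];return c,e
M=np.array([T((195,145),p,4) for p in [(145,78),(368,123),(281,512),(50,464)]])
c,e=rect(M);print("mat",c,e); d=(M[0]+M[1]-M[2]-M[3]);print("yaw",np.degrees(np.arctan2(d[1],d[0])))
H=np.array([T((300,130),p,66) for p in [(95,155),(378,87),(455,340),(162,412)]])
c,e=rect(H);d=(H[0]+H[1]-H[2]-H[3])/2;y=np.arctan2(d[1],d[0]);d2=(H[0]-H[1]+H[3]-H[2]);y2=np.arctan2(d2[1],d2[0])-np.pi/2
print("cover",c,e,"yaw",np.degrees(y),np.degrees(y2)); yy=np.mean([y,y2]);u=np.array([np.cos(yy),np.sin(yy)])
o=c[:2]-2*-1*u  # cover centre is at -2 own x
print("housing",o,"notch",o-75*u,"hinge",o+75*u)
tip=(T((195,145),(238,135),18.5)+T((195,145),(276,143),18.5))/2
bk=(T((195,145),(160,426),30)+T((195,145),(198,432),30))/2
bf=(T((195,145),(203,265),30)+T((195,145),(240,272),30))/2
print("tip",tip,"back",bk,"front",bf,np.linalg.norm(tip[:2]-bk[:2]))
d=tip-bk;y=np.arctan2(d[1],d[0]);print("tool yaw",np.degrees(y),"grip",tip[:2]-125*np.array([np.cos(y),np.sin(y)]))
bs=[((-1),0)]
s=lambda p,z:ray("side",200+(p[0]+.5)/3.5-.5,135+(p[1]+.5)/3.5-.5,z)
print("side tip",s((129,363),18.5),"back",(s((268,505),30)+0))
print("side cover corners",[s(p,66) for p in [(316,27),(480,66),(420,193),(248,155)]])
print("side mat",np.mean([s(p,4) for p in [(160,316),(368,488),(232,595),(32,409)]],0))
for n,p,z in(("oil",(298,136),85),("rcap",(473,177),125),("redA",(324,230),26),("redB",(301,281),15)):print(n,ray("top",*p,z))
st=monitor.get_state();print(R.from_quat(st["eef_rot"]).as_matrix())
E
```

```text
mat [602.2 191.    4. ] [np.float64(136.83541247872014), np.float64(236.88520705838533), np.float64(136.95876461883984), np.float64(237.1574548837688)]
yaw -12.469610552315382
cover [ 656.  -143.5   66. ] [np.float64(166.82409338548237), np.float64(151.29240944116333), np.float64(168.8884085026049), np.float64(151.2323819594659)] yaw 13.017830197410056 13.47463839815052
housing [ 658.  -143.1] notch [ 585.  -160.3] hinge [ 731.  -125.9]
tip [690.2 163.7  18.5] back [517.7 206.   30. ] front [610.4 182.7  30. ] 177.5753645436774
tool yaw -13.782298317687012 grip [568.8 193.5]
side tip [685.8 160.4  18.5] back [516.  216.5  30. ]
side cover corners [array([ 748.4, -207.6,   66. ]), array([ 600.8, -243. ,   66. ]), array([567. , -83.4,  66. ]), array([709.2, -42.3,  66. ])]
side mat [601.7 189.7   4. ]
oil [776.7  12.8  85. ]
rcap [ 644.2 -445.8  125. ]
redA [517.3 -60.   26. ]
redB [375.1   7.5  15. ]
[[-0.   0.4 -0.9]
 [ 0.  -0.9 -0.4]
 [-1.  -0.   0. ]]
```

```bash
python3 -m handwheel '[[[1,1.35,4.6,0,-2.2],[1,1.35,4.6,0,-2.2],[1,1.35,4.6,0,-2.2],[1,1.35,4.6,0,-2.2],[1,1.35,4.6,0,-2.2]]]' 60
python3 -m handwheel '[[[1,1.35,4.6,0,-2.2],[1,1.35,4.6,0,-2.2],[1,1.35,4.6,0,-2.2],[1,1.35,4.6,0,-2.2],[1,1.35,4.6,0,-2.2]]]'
python3 -m handwheel '[[[1,1.35,4.6,0,-2.2],[1,1.35,4.6,0,-2.2],[1,1.35,4.6,0,-2.2],[1,1.35,4.6,0,-2.2],[1,1.35,4.6,0,-2.2]]]'
python3 -m handwheel '[[[1,1.35,4.6,0,-2.2],[1,1.35,4.6,0,-2.2],[1,1.35,4.6,0,-2.2],[0,0,0,0,0],[0,0,0,0,0]]]'
python3 -c "
from h import *
s=monitor.get_state();m=R.from_quat(s['eef_rot']).as_matrix();print(s['tcp_pos'],np.degrees(np.arctan2(m[1,1],m[0,1])),s['width'],s['time_s'],s['joint_pos'])"
```

```text
time_s: 0.6
tcp_pos: [392.6, -416.1, 250.0]
eef_rot: [-0.701, -0.096, 0.701, -0.095]
ft_force: [1.3, 0.3, 0.8]
width: 85.7
time_s: 1.1
tcp_pos: [460.1, -186.2, 250.2]
eef_rot: [-0.707, -0.028, 0.707, -0.028]
ft_force: [1.4, 0.4, 0.5]
width: 85.1
time_s: 1.6
tcp_pos: [527.6, 43.9, 250.2]
eef_rot: [-0.706, 0.04, 0.706, 0.04]
ft_force: [0.8, -0.5, 0.3]
width: 85.4
time_s: 2.1
tcp_pos: [567.5, 181.1, 249.6]
eef_rot: [-0.702, 0.079, 0.703, 0.079]
ft_force: [-0.5, 0.1, -0.2]
width: 59.0
[567.51583216 181.07709783 249.55533198] -102.80077773423088 58.98432616131946 2.1 [-0.4637023   0.44544327  0.08475794  1.9077489  -0.051201    0.79179263
 -2.14535648]
```

```bash
python3 -m handwheel '[[[0,0.1,1.2,-4,-1],[0,0,0,-4.5,0],[0,0,0,-4.5,0],[0,0,0,-4,0],[0,0,0,0,0]]]'
python3 - <<'E'
from h import *
snap("side","pics/s1.png");snap("top","pics/t1.png")
crop("pics/s1.png",180,190,160,130,4,"pics/s1c.png");crop("pics/t1.png",195,145,120,120,4,"pics/t1c.png")
E
```

```text
time_s: 2.6
tcp_pos: [566.1, 188.9, 75.9]
eef_rot: [-0.699, 0.088, 0.704, 0.085]
ft_force: [-0.8, -0.6, 0.2]
width: 42.8
```

View pics/s1c.png

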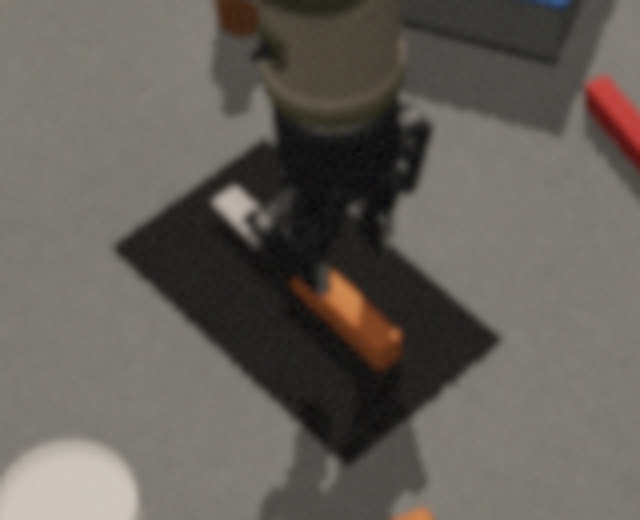

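View pics/t1c.png

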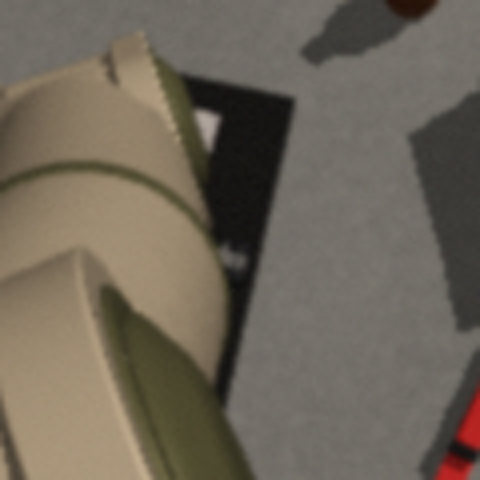

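```bash
python3 -m handwheel '[[[0,0.1,0.3,-2,0],[0,0,0,-2,0],[0,0,0,-0.9,0],[0,0,0,0,0],[0,0,0,0,0]]]'
```

```text
time_s: 3.2
tcp_pos: [570.7, 194.8, 32.9]
eef_rot: [0.702, -0.086, -0.701, -0.086]
ft_force: [-0.4, -0.9, 0.8]
width: 42.9
```

```bash
python3 -m handwheel '[[[0,-0.1,0,-0.7,0],[0,0,0,0,0],[-1,0,0,0,0],[-1,0,0,0,0],[-1,0,0,0,0]]]' 100
python3 -m handwheel '[[[-1,0,0,0,0],[-1,0,0,0,0],[-1,0,0,0,0],[-1,0,0,0,0]]]'
```

```text
time_s: 3.7
tcp_pos: [569.1, 194.9, 24.8]
eef_rot: [0.702, -0.086, -0.702, -0.086]
ft_force: [-1.6, 0.4, 5.2]
width: 18.2
time_s: 4.1
tcp_pos: [569.1, 195.0, 24.8]
eef_rot: [0.702, -0.086, -0.702, -0.086]
ft_force: [-1.0, 0.2, 5.6]
width: 18.4
```

```bash
python3 -m handwheel '[[[-1,0,0,1,0],[-1,0,0,3,0],[-1,0,0,4,0],[-1,0,0,4,0],[-1,0,0,0,0]]]'
python3 - <<'E'
from h import *
snap("side","pics/s2.png");crop("pics/s2.png",180,150,160,150,4,"pics/s2c.png")
E
```

```text
time_s: 4.6
tcp_pos: [571.4, 195.6, 149.8]
eef_rot: [0.704, -0.085, -0.699, -0.088]
ft_force: [1.2, 1.0, -1.6]
width: 18.2
```

View pics/s2c.png

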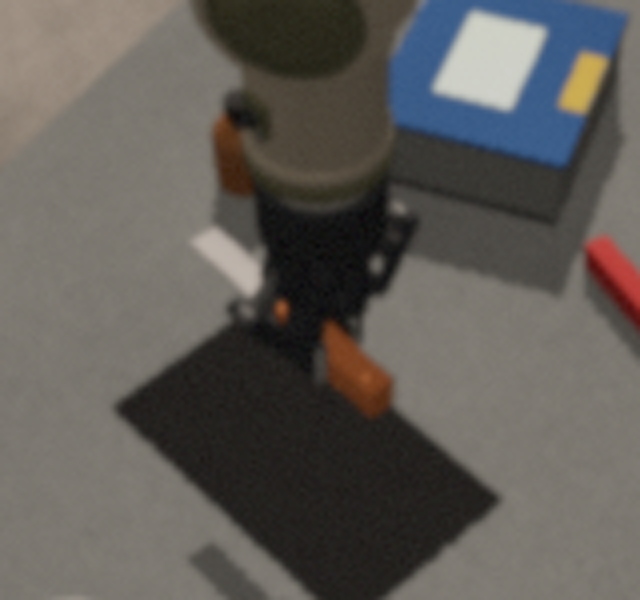

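```bash
python3 -m handwheel '[[[-1,-2.5,-2.5,0,3],[-1,-2.5,-3.7,0,3],[-1,-2.5,-4.1,0,3],[-1,-2.5,-4.1,0,3],[-1,-2,-4.1,0,3]]]'
python3 -m handwheel '[[[-1,-1,-4.1,0,3],[-1,-1,-4.1,0,3],[-1,0,-4.1,0,3],[-1,0,-4.1,0,3],[-1,0,-4.1,0,0.2]]]'
python3 -m handwheel '[[[-1,0,0,-2,0],[-1,0,0,-3,0],[-1,0,0,-3,0],[-1,0,0,0,0],[-1,0,0,0,0]]]'
python3 - <<'E'
from h import *
snap("side","pics/s3.png");snap("top","pics/t3.png")
crop("pics/s3.png",250,120,150,130,4,"pics/s3c.png");crop("pics/t3.png",290,130,120,130,4,"pics/t3c.png")
s=monitor.get_state();m=R.from_quat(s['eef_rot']).as_matrix();print(s['tcp_pos'],m,np.degrees(np.arctan2(m[1,1],m[0,1])),s['ft_force'],s['joint_pos'])
E
```

```text
time_s: 5.15
tcp_pos: [446.5, 8.7, 143.6]
eef_rot: [-0.706, -0.007, 0.708, -0.008]
ft_force: [0.2, -0.5, -2.3]
width: 18.5
time_s: 5.65
tcp_pos: [428.1, -196.6, 143.6]
eef_rot: [-0.702, -0.082, 0.703, -0.082]
ft_force: [1.1, 1.2, -1.0]
width: 18.6
time_s: 6.15
tcp_pos: [428.2, -194.7, 63.8]
eef_rot: [-0.701, -0.082, 0.703, -0.081]
ft_force: [0.6, -0.7, -0.3]
width: 18.3
[ 429.16581937 -195.03781968   65.12801535] [[ 4.79414612e-04  2.29089094e-01 -9.73405341e-01]
 [-1.63622486e-04 -9.73405422e-01 -2.29089193e-01]
 [-9.99999872e-01  2.69099708e-04 -4.29180656e-04]] -76.75655069175363 [-0.29996373 -0.18944957 -0.80360138] [ 0.36193716  0.6290343  -0.08001378  2.31070276  0.22961938  0.20818614
 -1.26726853]
```

View pics/s3c.png

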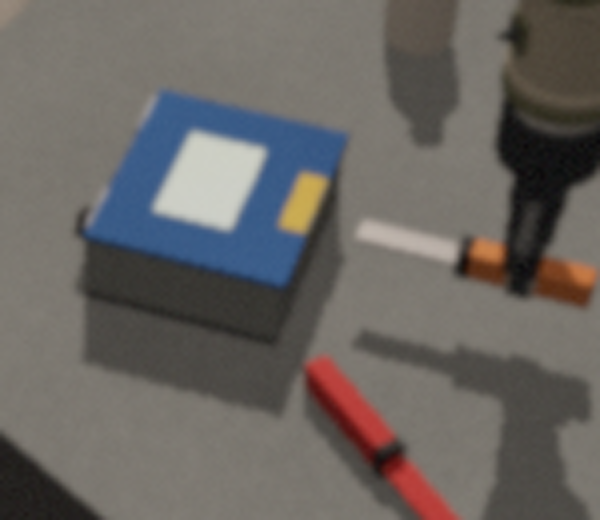

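View pics/t3c.png

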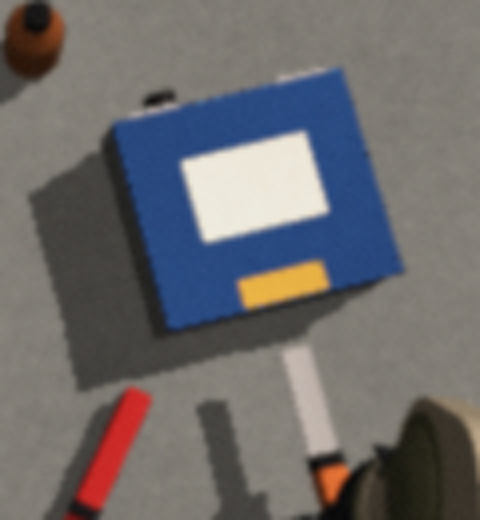

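```bash
cat >> h.py <<'E'
def tri(a,b):
    A=[];B=[]
    for n,(u,v) in(("top",a),("side",b)):
        e=np.array(get_calibration(n)["eye"]);d=ray(n,u,v,0)-e;d/=np.linalg.norm(d);P=np.eye(3)-np.outer(d,d);A.append(P);B.append(P@e)
    x=np.linalg.solve(A[0]+A[1],B[0]+B[1]);return x,np.linalg.norm(proj("top",x)-a),np.linalg.norm(proj("side",x)-b)
E
python3 - <<'E'
from h import *
np.set_printoptions(precision=1,suppress=True)
f=lambda p,o:(o[0]+(p[0]+.5)/4-.5,o[1]+(p[1]+.5)/4-.5)
a=tri(f((296,348),(290,130)),f((358,231),(250,120)));b=tri(f((325,455),(290,130)),f((460,255),(250,120)))
print(a,b)
u=np.array([.9734,.2292]);n=np.array([-.2292,.9734]);N=np.array([585,-160.3])
for q in(a[0],b[0]):print((q[:2]-N)@u,(q[:2]-N)@n)
print((np.array([429.2,-195])-N)@u,(np.array([429.2,-195])-N)@n)
E
```

```text
(array([ 550.3, -168.2,   53.9]), np.float64(0.21732625647585047), np.float64(0.20444135314087705)) (array([ 475. , -184. ,   57.4]), np.float64(0.38975896233772755), np.float64(0.36490610467616297))
-35.584661423377355 0.2183331396836877
-112.4767083540925 2.1554736433227593
-159.60896000000002 1.9323800000000133
```

```bash
python3 -m handwheel '[[[-1,0,0,-0.2,0],[-1,0.97,0.23,0,0],[-1,0.97,0.23,0,0],[-1,0.97,0.23,0,0],[-1,0,0,0,0]]]'
python3 -m handwheel '[[[-1,0.49,0.11,0,0],[-1,0.49,0.12,0,0],[-1,0,0,0,0]]]'
python3 -m handwheel '[[[-1,0.49,0.11,0,0],[-1,0.49,0.12,0,0],[-1,0.39,0.09,0,0],[-1,0,0,0,0]]]'
python3 - <<'E'
from h import *
snap("side","pics/s4.png");snap("top","pics/t4.png")
crop("pics/s4.png",250,120,150,130,4,"pics/s4c.png");crop("pics/t4.png",290,130,120,130,4,"pics/t4c.png")
E
```

```text
time_s: 6.75
tcp_pos: [460.6, -187.6, 62.5]
eef_rot: [0.703, 0.082, -0.701, 0.082]
ft_force: [-0.6, 0.1, -1.2]
width: 18.1
time_s: 7.05
tcp_pos: [468.6, -185.7, 62.2]
eef_rot: [0.703, 0.082, -0.702, 0.082]
ft_force: [-0.5, -0.3, -1.5]
width: 18.3
time_s: 7.45
tcp_pos: [482.4, -182.5, 62.3]
eef_rot: [0.703, 0.082, -0.702, 0.082]
ft_force: [-0.3, 0.1, -1.9]
width: 18.1
```

View pics/s4c.png

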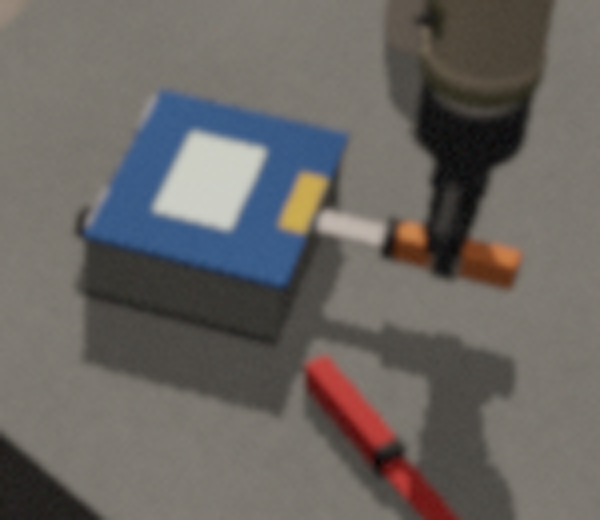

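View pics/t4c.png

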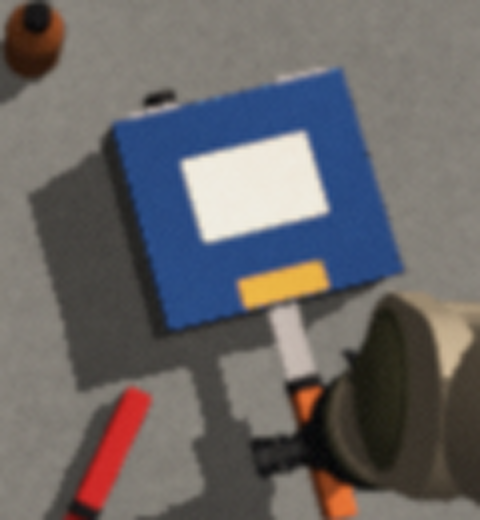

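```bash
python3 -m handwheel '[[[-1,0.05,0.01,0.6,0],[-1,0.05,0.01,0.6,0],[-1,0.05,0.01,0.6,0],[-1,0.05,0.01,0.6,0],[-1,0.05,0.01,0.6,0]]]' 110
python3 -m handwheel '[[[-1,0.15,0.035,0.5,0],[-1,0.15,0.035,0.5,0],[-1,0.15,0.035,0.5,0],[-1,0,0,0,0],[-1,0,0,0,0]]]'
python3 - <<'E'
from h import *
snap("side","pics/s5.png");snap("top","pics/t5.png")
crop("pics/s5.png",250,120,150,130,4,"pics/s5c.png")
E
```

```text
time_s: 8.05
tcp_pos: [483.9, -182.1, 92.9]
eef_rot: [-0.702, -0.082, 0.702, -0.082]
ft_force: [-1.6, 0.4, -3.9]
width: 18.0
time_s: 8.55
tcp_pos: [489.4, -181.2, 107.6]
eef_rot: [0.703, 0.081, -0.702, 0.082]
ft_force: [-0.6, -0.4, -1.9]
width: 17.9
```

View pics/s5c.png

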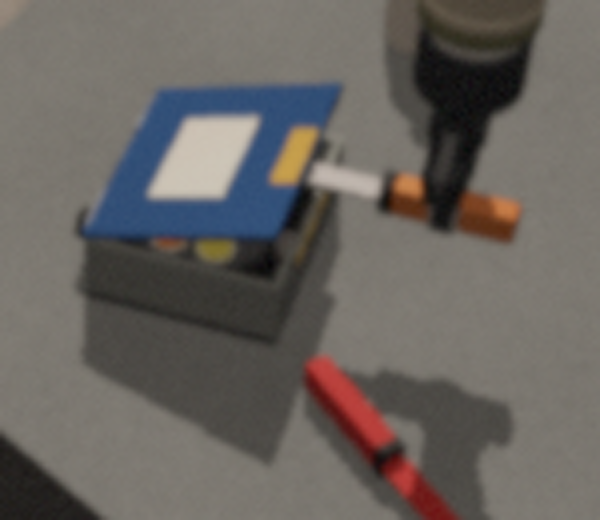

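```bash
python3 -m handwheel '[[[-1,0.15,0.035,0.5,0],[-1,0.15,0.035,0.5,0],[-1,0.245,0.06,0.46,0],[-1,0.245,0.06,0.46,0],[-1,0.245,0.06,0.46,0]]]'
python3 -m handwheel '[[[-1,0.245,0.06,0.46,0],[-1,0.245,0.06,0.46,0],[-1,0.33,0.077,0.4,0],[-1,0.33,0.077,0.4,0],[-1,0.33,0.077,0.4,0]]]'
python3 - <<'E'
from h import *
snap("side","pics/s6.png");snap("top","pics/t6.png")
crop("pics/s6.png",250,90,150,130,4,"pics/s6c.png");crop("pics/t6.png",290,130,120,130,4,"pics/t6c.png")
E
```

```text
time_s: 9.15
tcp_pos: [498.5, -178.6, 131.5]
eef_rot: [-0.702, -0.081, 0.703, -0.081]
ft_force: [-2.7, -0.6, -1.9]
width: 18.0
time_s: 9.65
tcp_pos: [514.0, -175.1, 152.6]
eef_rot: [-0.702, -0.081, 0.702, -0.081]
ft_force: [-2.0, -0.8, -2.3]
width: 18.3
```

View pics/s6c.png

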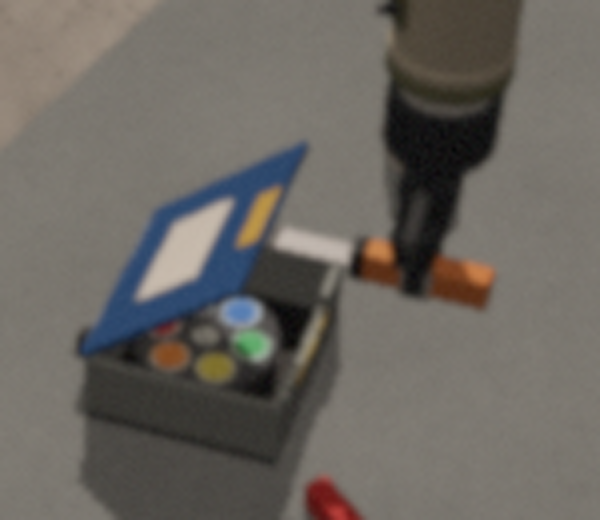

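View pics/t6c.png

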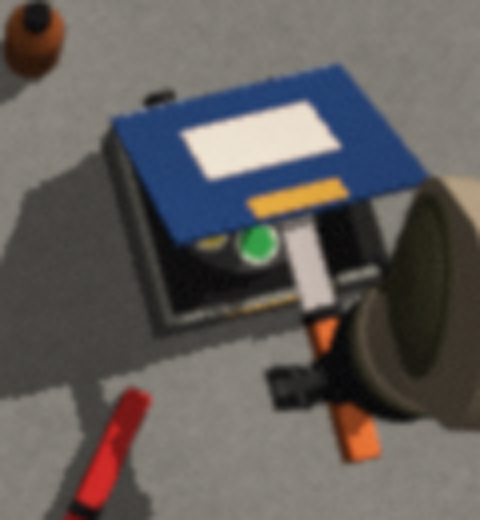

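```bash
python3 -m handwheel '[[[-1,0.45,0.106,0.45,0],[-1,0.45,0.106,0.42,0],[-1,0.45,0.106,0.4,0]]]'
python3 -m handwheel '[[[-1,0.45,0.106,0.38,0],[-1,0.45,0.106,0.36,0],[-1,0.45,0.106,0.34,0]]]'
python3 - <<'E'
from h import *
snap("side","pics/s7.png");snap("top","pics/t7.png")
crop("pics/s7.png",250,90,150,130,4,"pics/s7c.png");crop("pics/t7.png",290,130,120,130,4,"pics/t7c.png")
E
```

```text
time_s: 10.05
tcp_pos: [527.6, -171.9, 165.3]
eef_rot: [-0.702, -0.081, 0.702, -0.081]
ft_force: [-3.1, 0.1, -1.6]
width: 17.9
time_s: 10.35
tcp_pos: [541.2, -168.6, 176.1]
eef_rot: [0.702, 0.082, -0.702, 0.082]
ft_force: [-1.3, -0.8, -2.4]
width: 17.9
```

View pics/s7c.png

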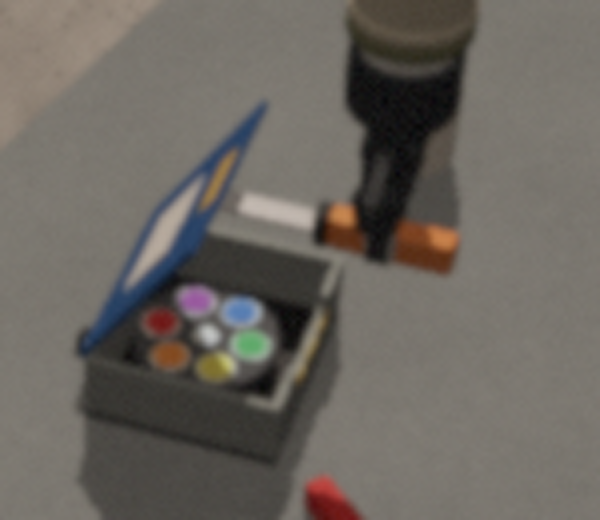

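View pics/t7c.png

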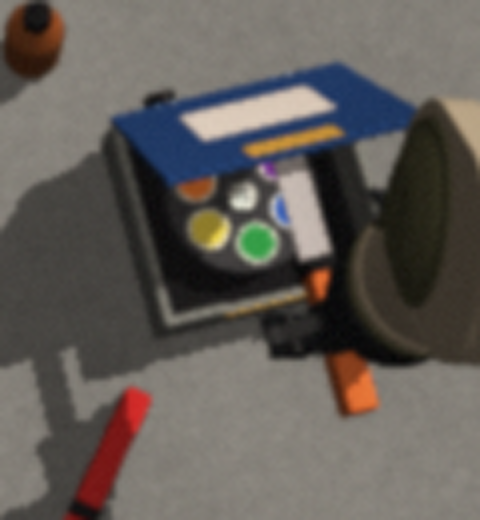

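```bash
python3 - <<'E'
from h import *
np.set_printoptions(precision=0,suppress=True)
u=np.array([.9734,.2292]);n=np.array([-.2292,.9734]);hg=np.array([731,-125.9])
for th in(.8,.9,1.,1.1):
    o=[]
    for s in(85,-85):
        p=np.r_[hg-154*np.cos(th)*u+s*n-6*np.sin(th)*u*-1,60+154*np.sin(th)+6*np.cos(th)]
        o+=[(proj("top",p)-[290,130])*4,(proj("side",p)-[250,90])*4]
    print(th,*o)
E
```

```text
0.8 [172. 224.] [218. 278.] [432. 162.] [292. 126.]
0.9 [169. 202.] [202. 263.] [432. 140.] [277. 112.]
1.0 [166. 179.] [184. 249.] [430. 116.] [261.  99.]
1.1 [162. 155.] [165. 237.] [427.  92.] [244.  87.]
```

```bash
python3 -m handwheel '[[[-1,-0.5,-0.12,-0.5,0],[-1,-1.5,-0.35,-0.5,0],[-1,-2.5,-0.6,0,0],[-1,-3,-0.7,0,0],[-1,-3.5,-0.8,0,0]]]'
python3 -m handwheel '[[[-1,0,3.5,0,-3],[-1,0,4.1,0,-3],[-1,0,4.1,0,-3],[-1,1,4.1,0,-3],[-1,1.5,4.1,0,-3]]]'
python3 -m handwheel '[[[-1,2,4.1,0,-3],[-1,2,4.1,0,-3],[-1,2.5,4.1,0,-3],[-1,2.5,4.1,0,-3],[-1,2.5,2.6,0,-0.2]]]'
python3 - <<'E'
from h import *
s=monitor.get_state();m=R.from_quat(s['eef_rot']).as_matrix();print(s['tcp_pos'],np.degrees(np.arctan2(m[1,1],m[0,1])),s['ft_force'])
snap("side","pics/s8.png");crop("pics/s8.png",180,90,200,200,3,"pics/s8c.png")
E
```

```text
time_s: 10.95
tcp_pos: [430.2, -194.5, 165.5]
eef_rot: [0.703, 0.082, -0.702, 0.082]
ft_force: [-0.2, -1.2, -1.9]
width: 18.0
time_s: 11.45
tcp_pos: [455.2, 5.7, 165.7]
eef_rot: [0.707, -0.012, -0.707, -0.012]
ft_force: [0.9, 0.1, -0.7]
width: 18.0
time_s: 11.95
tcp_pos: [571.2, 198.6, 165.5]
eef_rot: [0.702, -0.085, -0.702, -0.086]
ft_force: [0.1, 0.3, -0.7]
width: 18.1
[571.18113474 198.59716934 165.48140516] -103.87418546843958 [ 0.06213347  0.28944077 -0.6913769 ]
```

View pics/s8c.png

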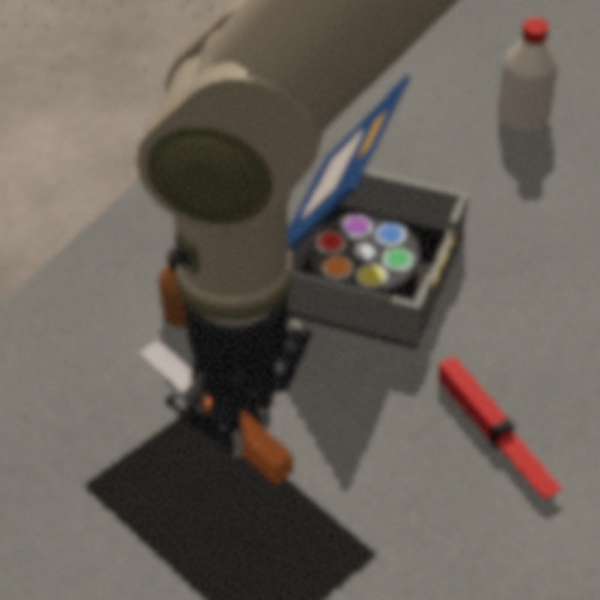

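```bash
python3 -m handwheel '[[[-1,0,-0.3,-4,0],[-1,0,0,-4,0],[-1,0,0,-3,0],[-1,0,0,-1.5,0],[-1,0,0,-0.5,0]]]'
python3 -m handwheel '[[[-1,0,0,0,0],[-1,0,0,-0.3,0],[-1,0,0,0,0]]]'
```

```text
time_s: 12.5
tcp_pos: [570.0, 191.0, 34.2]
eef_rot: [-0.701, 0.086, 0.703, 0.086]
ft_force: [0.9, -0.3, -0.8]
width: 18.1
time_s: 12.8
tcp_pos: [571.4, 191.8, 33.8]
eef_rot: [0.702, -0.086, -0.701, -0.086]
ft_force: [0.3, -0.0, -2.5]
width: 17.9
```

```bash
python3 -m handwheel '[[[-1,0,0,-0.3,0],[-1,0,0,0,0]]]'
python3 -m handwheel '[[[-1,0,0,-0.2,0],[-1,0,0,0,0]]]'
python3 -m handwheel '[[[-1,0,0,-0.2,0],[-1,0,0,0,0]]]'
```

```text
time_s: 13.0
tcp_pos: [570.9, 191.6, 30.1]
eef_rot: [0.702, -0.086, -0.702, -0.086]
ft_force: [-1.0, 0.5, -1.9]
width: 18.1
time_s: 13.2
tcp_pos: [570.6, 191.5, 27.7]
eef_rot: [-0.702, 0.086, 0.702, 0.086]
ft_force: [-0.3, -0.2, -0.9]
width: 18.1
time_s: 13.4
tcp_pos: [570.6, 191.5, 25.5]
eef_rot: [-0.702, 0.086, 0.702, 0.086]
ft_force: [0.3, -0.8, -0.1]
width: 18.0
```

```bash
python3 -m handwheel '[[[-1,0,0,-0.1,0],[-1,0,0,0,0]]]'
python3 -m handwheel '[[[-0.5,0,0,0,0],[-0.4,0,0,0,0],[-0.2,0,0,0,0],[0,0,0,0,0],[0,0,0,0,0]]]'
```

```text
time_s: 13.6
tcp_pos: [570.7, 191.5, 24.8]
eef_rot: [-0.702, 0.086, 0.702, 0.086]
ft_force: [-0.6, -0.5, 0.6]
width: 18.1
time_s: 14.1
tcp_pos: [570.7, 191.6, 24.8]
eef_rot: [-0.702, 0.086, 0.702, 0.086]
ft_force: [-0.8, -0.9, 0.8]
width: 42.6
```

Released. Now I'll go up slowly, then swing clear for a look.

```bash
python3 -m handwheel '[[[0,0,0,1,0],[0,0,0,2,0],[0,0,0,4,0],[0,0,0,5,0],[0,0,0,5,0]]]'
python3 -m handwheel '[[[0,-3,-3,2,0],[0,-3,-3,2,0],[0,-3,-3,0,0],[0,0,-4,0,0],[0,0,-4,0,0]]]'
python3 -m handwheel '[[[0,0,-3,0,0],[0,0,0,0,0],[0,0,0,0,0],[0,0,0,0,0],[0,0,0,0,0]]]'
python3 - <<'E'
from h import *
snap("side","pics/s9.png");snap("top","pics/t9.png")
crop("pics/t9.png",130,90,260,180,3,"pics/t9c.png")
s=monitor.get_state();print(s['qvel'],s['ft_force'],s['tcp_pos'])
E
```

```text
time_s: 14.6
tcp_pos: [570.2, 191.3, 196.9]
eef_rot: [-0.702, 0.086, 0.702, 0.086]
ft_force: [0.4, 0.6, 0.6]
width: 42.3
time_s: 15.1
tcp_pos: [479.8, 20.6, 236.1]
eef_rot: [0.702, -0.085, -0.701, -0.086]
ft_force: [0.9, 0.2, 0.1]
width: 42.8
time_s: 15.6
tcp_pos: [480.7, -7.2, 234.9]
eef_rot: [-0.702, 0.085, 0.702, 0.085]
ft_force: [-0.4, -0.5, -0.4]
width: 43.1
[ 0.00371182  0.00132353  0.00315365  0.00193209  0.00123184 -0.00162577
  0.00271833] [-0.47699755  0.22967157 -1.08598042] [480.76181119  -7.43083819 234.77250906]
```

View pics/s9.png

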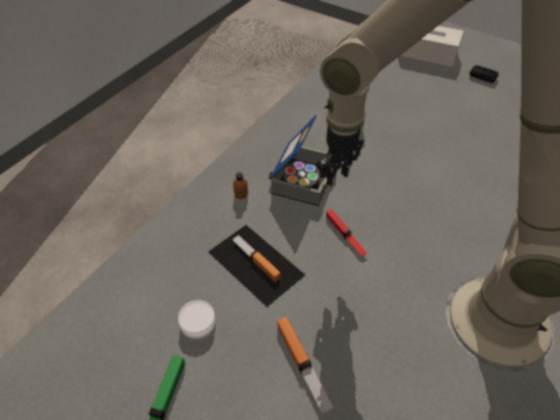

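View pics/t9c.png

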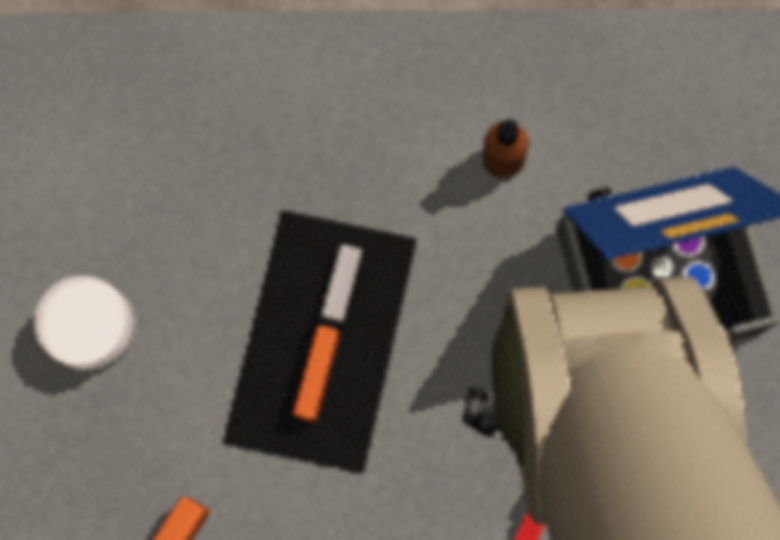

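```bash
python3 -c "
from cell import finish_job
print(finish_job())"
```

```text
the job is handed in; nothing more can be done
None
```

I levered the cover open with the small orange pry blade, laid the blade back flat on the black mat and handed the job in at about 15.7 s of robot time. No verdict was reported, so the result below rests on my own checks.

- **Insertion and levering:** The blade went about 19 mm past the housing's front face with no noticeable force. I then lifted it along an arc around the hinge. Wrist force stayed under about 5 N throughout the levering.
- **Cover angle:** In the last top image the cover's front corner fits about 0.97 rad (55°), the same place as just before I withdrew the blade. The far-corner reading in the side image, taken before withdrawal, agreed. This comes from projecting the cover into the images, since I had no direct joint reading.
- **Blade:** It was released at the same height it was gripped, with about 1 N on the wrist. The last images show it lying flat inside the mat's outline, near where it started.
- **Surroundings:** The oil bottle and dishes look unmoved in the last pictures. The red-cap bottle was unmoved in the picture before the blade was set down. In the last ones it was hidden behind the arm or cropped out, and the arm had not gone near it since. Nothing suggested the gripper or arm touched the cover, and the arm ended clear of everything and at rest.
- **Disagreement:** Two-camera measurement of the blade before insertion gave heights from 54 mm at the tip to 57 mm at its base. The arm's own pose gave about 56 mm. I lowered it 2 mm to split the difference, and it went in cleanly.

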